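# Let a tin out of the lever dispenser

## Robot

A 6-joint arm with a two-finger parallel gripper is mounted at the origin on a cart in front of the work surface, level with it; the furniture and walls round the work are solid. World frame = base frame: x ahead of the robot, y to its left, z up, the work surface at z = 0. Lengths are in m, angles in rad, forces in N, time in s.
With the tool pointing down it reaches from about 0.25 to 0.775 m from the base axis. Payload 4 kg.
Tool frame: the origin (TCP) lies midway between the tips of the shut fingers; the grasp point (between the pads) lies 19 mm behind it; z points along the fingers, x is the direction in which the jaws open and shut, and the axes are right-handed (so a half turn about z gives the same grasp; the last joint's range is limited). The gripper opens to 94 mm and grips with 3 to 60 N. Pads are 16 mm wide; open, the fingers measure 119 mm over their backs; the gripper's body (75 mm by 177 mm) begins 78 mm behind the grasp point.
Start: joints at [1.036, 0.087, 1.371, -0, 1.684, -0.103], TCP at [0.23, 0.5, 0.206] pointing down, gripper open.
Joint ranges: [-3.1, 3.1], [-0.76, 2.03], [0.27, 2.55], [-1.08, 4.22], [0.17, 2.65], [-2.57, 2.57]. Speed limits (rad/s): [2.79, 2.79, 3.14, 3.14, 3.14, 3.14].

## Interface

Orientations are given as [roll, pitch, yaw] about the fixed x, y, z axes, in that order (R = Rz(yaw) Ry(pitch) Rx(roll)).
In Python, from bench import * gives the robot as it stands.
- The arm moves only by the tool send_rows, never from a script. Its argument "rows" is one flat list of numbers, 7 for each row, row after row: the shift along the world's x, y, z in mm, then the turn, a rotation vector about the world's x, y, z in degrees, then the opening, from 0 (shut) to 1 (fully open). A call has exactly 8 rows; each row shifts and turns the commanded pose from where the row before left it; what a row does not reach is not made up. A row lasts 1/8 s, in which the tool goes at most 62.5 mm and 10.7 degrees, less where a joint would pass 70% of its speed; a pose out of reach is approached as far as the arm can. A call is refused whole if a number of a shift passes 62.5 or a number of a turn 10.7, either way. A call with a gripper value outside its range is refused whole. The fingers move at their own pace and stop on an object; the grip force is fixed at half the most. Time passes only in rows, so rows that do not move let the fingers close, or fill a call up. It gives the time, the measured TCP pose, the force and the opening at its end, in the units of the state.
- get_obs(): the state, without advancing time (a new reading comes with each control period).
- snapshot(name): name is "scene" or "top"; returns a dict with "color" (400x640x3 uint8, red, green, blue), "intrinsics" (3x3 intrinsics, pixels), "rvec" (rotation vector, rad) and "tvec" (3), from world to camera coordinates, as OpenCV has them. Camera axes: x right, y down, z forward; pixel columns grow to the right and rows downward; lengths in m; the calibration is good to about 2 mm. A picture is of the moment at which its call begins. There is no depth.
- close_job(): hands the job in, once; it reports no verdict.
The state is a dict: "time": time; "joint_positions": joint angles; "qvel": joint speeds; "joint_torque": joint torques, N m; "tool_pos": TCP position; "ee_rot": TCP orientation; "wrist_force": force on the tool from outside, world axes, zero at the start; "wrist_torque": the same for the moment, N m; "width": finger opening in m.
Only numpy, scipy, OpenCV 4.12 (cv2) and the standard library are available. Lean on these libraries where they do the work, as an engineer would, in place of code of your own. Each camera call takes 0.05 s, during which the arm holds its last target.

## Task

Press down the red lever of the tin dispenser with your fingertips so that its orange lid lifts, and keep it pressed until the tin has rolled out to the end of the tray. Then ease the lever back up so that the lid comes down gently, without slamming, until it is fully shut, and let go. Do not touch the tin or the lid, and leave the things lying around where they are.

Things in the scene. Friction and masses are not known exactly. Their poses are not given: they have to be found in the camera images.
- dispenser: Fixed white tin dispenser; origin on the worktop. +y: the way the tin rolls (robot's left), -x: the lever's side (to the robot), z up. Hopper x -31..31, y -75..50, z 0..150 mm with a window in front; a grey ramp falling 0.10 rad to +y runs on as an open tray, x -33..33, y 50..238 mm, lips 24 mm high. A grey bracket and link cover stand out to x = -53 mm on the front.
- lever_pad (a point): Centre of the top face of the red lever pad (40 x 44 x 10 mm), the place to press; moves with the lever. At rest (-147, -30, 120) mm in the dispenser's frame. The lever turns about a level axis along y through (-42, -30, 85) mm, length to the pad 110 mm; fully pressed, the pad top is at about (-151, -30, 66) mm. Nothing is under the pad.
- lever (a joint): Angle of the lever: 0 at rest (up, pad end sloping up 0.25 rad), 0.5 rad pressed down to its stop (pad about 54 mm lower). A spring pushes it up: 1 to 2 N at the pad at rest, 4 to 5 N pressed down; it snaps up by itself when let go.
- lid (a joint): Angle of the lid, linked to the lever: 2.7 times the lever's angle. 0 shut, 1.35 rad fully open (about level). Shut gently = the lid turns at less than 2.5 rad/s in its last 0.3 rad, that is the pad rises at less than about 0.10 m/s; let go, it slams far faster.
- lid_edge (a point): Middle of the free lower edge of the orange lid (58 mm wide, 78 mm long, 5 mm thick), which is hinged along the dispenser's x at y = 52, z = 131 mm in its frame, covers the mouth of the hopper and swings up and out over the tray.
- tin: Round flat tin (86 mm across, 40 mm thick, about 0.23 kg) standing on its rim in the hopper against the shut lid; rolls out by itself along the dispenser's +y once the lid is well open. Origin at the centre of a flat face, on its axis, which lies along the dispenser's x. In the dispenser's frame y is about 14 mm at the start, about 192 mm at the tray's end.
- tray_end (a point): Middle of the tray's floor at the foot of the raised stop at its end, where the tin comes to rest.
- lemon: Bystander: yellow lemon, 72 x 55 x 56 mm, origin at the centre of its underside.
- garlic: Bystander: garlic bulb, 61 x 60 x 59 mm, origin at the centre of its underside.
- tomato: Bystander: red tomato, 56 x 58 x 62 mm, origin at the centre of its underside.
- salt_shaker: Bystander: clear salt shaker with a grey top, 44 mm across, 90 mm tall, origin at the centre of its underside.
- teaspoon: Bystander: metal teaspoon, 130 x 26 x 11 mm, origin at the centre of its underside.

How it is judged:
On the way, in this order (a step that is already met when the one before it is completed fails the run):
1. the lever has lifted the lid, with the tin still in the hopper (value of joint lid above 0.5 rad and y of tin in the frame of dispenser below 0.15 m).
2. the tin has rolled to the end of the tray while the lid is kept open (y of tin in the frame of dispenser between 0.17 and 0.205 m and z of tin in the frame of dispenser below 0.075 m and x of tin in the frame of dispenser between -0.035 and 0.035 m and value of joint lid above 0.5 rad), for 0.2 s.
3. the lid is shut again (value of joint lid below 0.06 rad), for 0.2 s.
At the end, for the whole second after the job is handed in: The lid is shut (within 0.06 rad), and the tin rests on its rim at the end of the tray (its origin 170 to 205 mm along the dispenser's y, below 75 mm) (y of tin in the frame of dispenser between 0.17 and 0.205 m and z of tin in the frame of dispenser below 0.075 m and x of tin in the frame of dispenser between -0.035 and 0.035 m and value of joint lid below 0.06 rad and linear speed of tin below 0.03 m/s); the robot touches nothing.
It fails at once if the lid slams: faster than 2.5 rad/s downwards in its last 0.3 rad (value of joint lid below 0.3 rad and velocity of joint lid below -2.5 rad/s).
It fails at once if the robot touches the tin (contact force between any of the fingers, the arm and tin above 0.5 N).
It fails at once if the robot touches the lid (contact force between any of the fingers, the arm and lid above 0.5 N).
It fails at once if a bystander is moved by more than 30 mm (distance of any of lemon, garlic, tomato, salt_shaker, teaspoon from where it was at the start of the episode above 0.03 m).
It also fails if it takes over 38 s, if anything falls off the work surface, if the arm or the gripper's body presses on something with over 40 N, if the wrist force passes 120 N, or if a joint passes its speed limit or range.

## Working session

There is one attempt and no reset: what is moved stays moved. The work goes in short steps, Python scripts to look and compute and a tool call to move; the robot and the scene stay as the last step left them, time stands still between calls to the robot, and variables do not carry over. Pictures are saved under pics/ and viewed, and the job is handed in when it is done.

Besides the shell and the picture viewer there is one more tool, called after "Request:" as name(argument=value, ...) on one line, values as JSON. send_rows: Moves the arm, as the interface text tells. Its arguments: {"type":"object","properties":{"rows":{"type":"array","items":{"type":"number"}}},"required":["rows"]}

```bash
mkdir -p pics; ls; python3 - <<'E'
from bench import *
import cv2
o=get_obs(); print(o)
for n in("scene","top"):
    s=snapshot(n); cv2.imwrite(f"pics/{n}0.png",s["color"][:,:,::-1]); print(n,s["intrinsics"],s["rvec"],s["tvec"])
E
```

```text
pics
{'time': 0.0, 'joint_positions': array([ 1.03592781e+00,  8.79700155e-02,  1.37224688e+00,  6.03839725e-06,
        1.68358746e+00, -1.03101490e-01]), 'qvel': array([ 0.0009981 ,  0.00023406, -0.00069375,  0.00025285,  0.00012194,
        0.00060508]), 'joint_torque': array([-5.81680888e-04, -3.40185714e+01, -3.02429795e+01,  7.17557059e-02,
        3.30180803e-02, -1.49518692e-04]), 'tool_pos': array([0.2298859 , 0.49905278, 0.20429971]), 'ee_rot': array([-3.14135906e+00,  2.19934090e-03,  1.13903023e+00]), 'wrist_force': array([-0.42592995,  0.02853548,  0.93618322]), 'wrist_torque': array([ 0.03650095, -0.0279715 ,  0.02455048]), 'width': 0.09390994026679209}
scene [[363.22795103   0.         316.4469849 ]
 [  0.         363.22795103 208.7195492 ]
 [  0.           0.           1.        ]] [ 1.92235324 -0.8806392   0.52208494] [-0.36563037  0.26659735  0.66749219]
top [[435.48530317   0.         318.97011549]
 [  0.         435.48530317 209.22594344]
 [  0.           0.           1.        ]] [ 2.19311708 -2.15569445  0.16126529] [-0.02958491  0.53448981  0.9741787 ]
```

View pics/scene0.png

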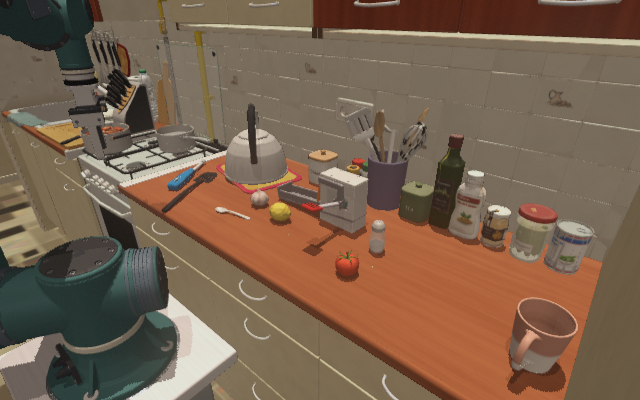

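View pics/top0.png

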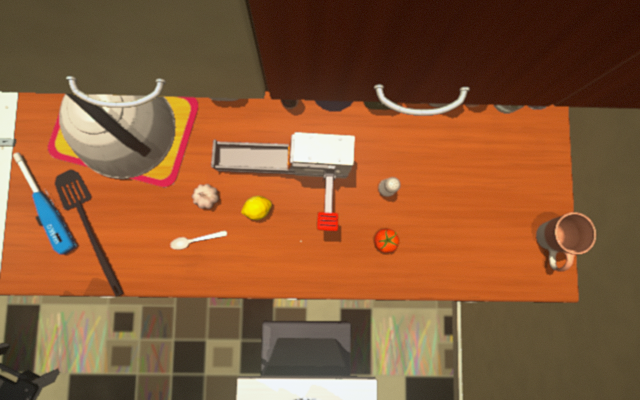

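The scene picture shows the dispenser near (340,195), with the lever just under it. In the top picture the hopper top is at about (322,152) and the red pad at about (328,221). The lemon is at (257,208), the shaker at (390,188) and the tomato at (387,240).

```bash
cat > h.py <<'E'
import numpy as np, cv2
def ray(s,uv):
    R,_=cv2.Rodrigues(s["rvec"]); C=-R.T@s["tvec"]
    p=cv2.undistortPoints(np.array([[uv]],float),s["intrinsics"],None)[0,0]
    return C,R.T@np.array([p[0],p[1],1])
def onz(s,uv,z):
    C,d=ray(s,uv); return C+d*(z-C[2])/d[2]
def proj(s,P):
    return cv2.projectPoints(np.array(P,float).reshape(-1,3),s["rvec"],s["tvec"],s["intrinsics"],None)[0][:,0]
E
python3 - <<'E'
from bench import *
from h import *
s=snapshot("top"); img=s["color"]; hsv=cv2.cvtColor(img,cv2.COLOR_RGB2HSV)
m=((hsv[...,0]<5)|(hsv[...,0]>175))&(hsv[...,1]>200)&(hsv[...,2]>150); m=m.astype('uint8')
n,l,st,c=cv2.connectedComponentsWithStats(m)
for i in range(1,n):
    if st[i,4]>60: print("red",st[i],c[i],onz(s,c[i],.12), cv2.minAreaRect(np.argwhere(l==i)[:,::-1].astype(np.float32)))
w=((hsv[...,1]<40)&(hsv[...,2]>170)).astype('uint8')
n,l,st,c=cv2.connectedComponentsWithStats(w)
for i in range(1,n):
    if st[i,4]>200: 
        r=cv2.minAreaRect(np.argwhere(l==i)[:,::-1].astype(np.float32)); print("white",st[i],r,[onz(s,p,.15).round(3) for p in cv2.boxPoints(r)])
cv2.imwrite("pics/topz.png",cv2.resize(img[110:260,180:420,::-1],None,fx=3.3,fy=3.3,interpolation=cv2.INTER_CUBIC))
s=snapshot("scene")
cv2.imwrite("pics/scz.png",cv2.resize(s["color"][140:290,230:430,::-1],None,fx=4,fy=4,interpolation=cv2.INTER_CUBIC))
E
```

```text
red [318 213  20  18 281] [327.49822064 221.39145907] [ 0.49905871 -0.03613129  0.12      ] ((327.5, 221.5), (17.0, 19.0), 90.0)
white [ 67  77  94  29 462] ((112.88929748535156, 92.37018585205078), (93.35840606689453, 25.992721557617188), 3.2154839038848877) [array([0.732, 0.509, 0.15 ]), array([0.788, 0.51 , 0.15 ]), array([0.782, 0.318, 0.15 ]), array([0.726, 0.318, 0.15 ])]
white [377  85  90  29 427] ((421.03533935546875, 99.82099914550781), (89.05047607421875, 26.762788772583008), 1.9978801012039185) [array([ 0.73 , -0.134,  0.15 ]), array([ 0.788, -0.136,  0.15 ]), array([ 0.787, -0.326,  0.15 ]), array([ 0.728, -0.323,  0.15 ])]
white [  0  92  18  54 785] ((8.5, 118.5), (53.0, 17.0), 90.0) [array([0.751, 0.643, 0.15 ]), array([0.752, 0.609, 0.15 ]), array([0.64 , 0.598, 0.15 ]), array([0.64 , 0.632, 0.15 ])]
white [ 291  133   63   32 1750] ((322.2471008300781, 148.5467071533203), (62.1911506652832, 28.756391525268555), 3.5763344764709473) [array([0.62 , 0.044, 0.15 ]), array([0.681, 0.041, 0.15 ]), array([ 0.676, -0.088,  0.15 ]), array([ 0.615, -0.085,  0.15 ])]
white [  0 146  13 122 781] ((6.0, 206.5), (121.0, 12.0), 90.0) [array([0.638, 0.631, 0.15 ]), array([0.638, 0.608, 0.15 ]), array([0.395, 0.584, 0.15 ]), array([0.395, 0.607, 0.15 ])]
white [ 237  378  140   22 2930] ((306.5, 388.5), (21.0, 139.0), 90.0) [array([0.189, 0.137, 0.15 ]), array([ 0.191, -0.134,  0.15 ]), array([ 0.151, -0.134,  0.15 ]), array([0.15 , 0.135, 0.15 ])]
```

View pics/topz.png

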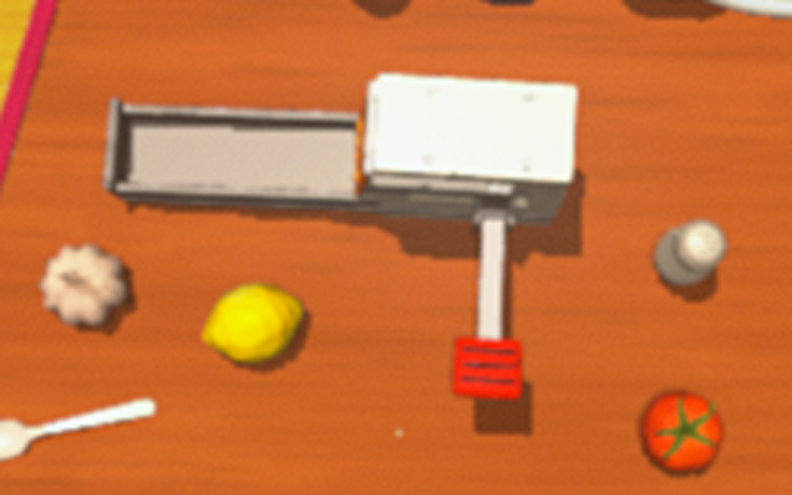

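View pics/scz.png

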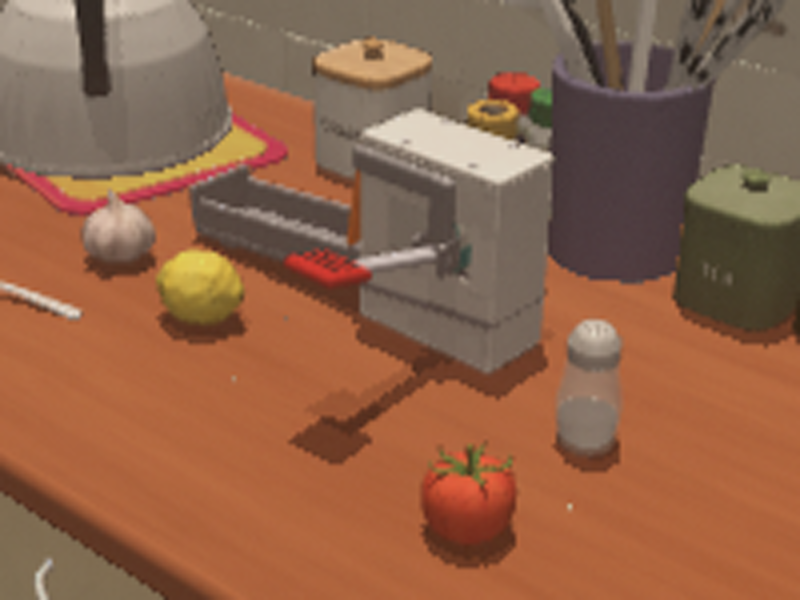

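Request:
send_rows(rows=[22, -44, 0, 0, 0, 2, 0, 22, -44, 0, 0, 0, 2, 0, 22, -44, 0, 0, 0, 2, 0, 22, -44, 0, 0, 0, 2, 0, 22, -44, 0, 0, 0, 2, 0, 22, -44, 0, 0, 0, 2, 0, 22, -44, 0, 0, 0, 2, 0, 22, -44, 0, 0, 0, 2, 0])

```text
time: 1.2
tool_pos: [0.4066, 0.146, 0.2055]
ee_rot: [3.141, -0.0, 1.419]
wrist_force: [0.9, 0.4, -0.5]
width: 0.0176
```

Request:
send_rows(rows=[22, -44, 0, 0, 0, 2, 0, 22, -44, 0, 0, 0, 2, 0, 22, -44, 0, 0, 0, 2, 0, 22, -44, 0, 0, 0, 3, 0, 3, -6, 0, 0, 0, 0, 0, 0, 0, -15, 0, 0, 0, 0, 0, 0, -15, 0, 0, 0, 0, 0, 0, 0, 0, 0, 0, 0])

```text
time: 2.2
tool_pos: [0.4955, -0.033, 0.1731]
ee_rot: [-3.137, -0.001, 1.577]
wrist_force: [-0.0, -0.8, 0.1]
width: 0.0005
```

```bash
python3 - <<'E'
from bench import *
from h import *
o=get_obs(); print(o["time"],o["tool_pos"],o["ee_rot"],o["wrist_force"],o["width"])
s=snapshot("top"); print(proj(s,[o["tool_pos"],[.4995,-.035,.12]]))
a=s["color"][120:260,220:420,::-1]; a=cv2.resize(a,None,fx=2.9,fy=2.9)
s=snapshot("scene"); print(proj(s,[o["tool_pos"],[.4995,-.035,.12]]))
b=cv2.resize(s["color"][120:290,250:400,::-1],None,fx=3.4,fy=3.4)
cv2.imwrite("pics/a1.png",a);cv2.imwrite("pics/b1.png",b)
E
```

```text
2.2 [ 0.49547687 -0.03304179  0.17309084] [-3.13724415e+00 -1.16177056e-03  1.57706677e+00] [-0.01567431 -0.76043361  0.07638276] 0.00047443630532878044
[[327.26892355 220.75778945]
 [326.96318433 221.17248874]]
[[309.5331146  186.37738003]
 [311.35116822 205.05048777]]
```

View pics/a1.png

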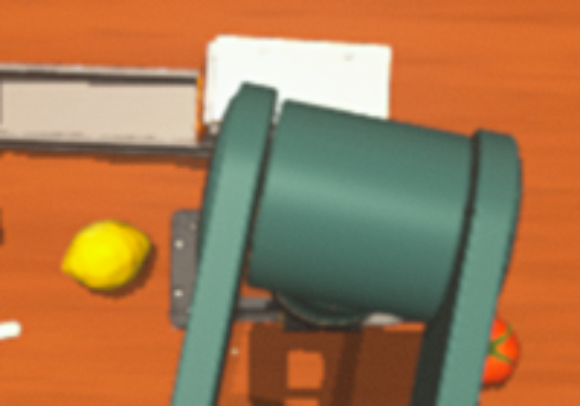

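View pics/b1.png

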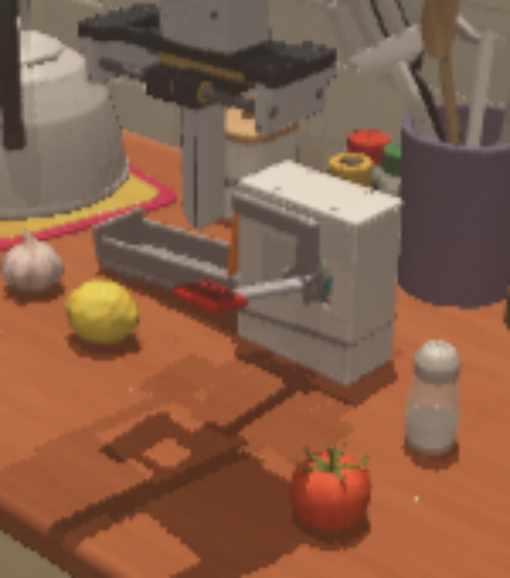

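Each tip projects onto the pad in both views (327,221 in the top view). The gripper body is clear of the hopper, so I'll press now.

Request:
send_rows(rows=[1, 0, -13, 0, 0, 0, 0, 0, 0, -13, 0, 0, 0, 0, 0, 0, -13, 0, 0, 0, 0, 0, 0, -9, 0, 0, 0, 0, 0, 0, -6, 0, 0, 0, 0, 0, 0, -6, 0, 0, 0, 0, 0, 0, -6, 0, 0, 0, 0, -1, 0, -6, 0, 0, 0, 0])

```text
time: 3.3
tool_pos: [0.4973, -0.0345, 0.1035]
ee_rot: [3.141, 0.0, 1.575]
wrist_force: [-0.3, -0.7, 2.2]
width: 0.0005
```

Request:
send_rows(rows=[-1, 0, -7, 0, 0, 0, 0, 0, 0, -7, 0, 0, 0, 0, 0, 0, -7, 0, 0, 0, 0, 0, 0, -7, 0, 0, 0, 0, 0, 0, -5, 0, 0, 0, 0, 0, 0, 0, 0, 0, 0, 0, 0, 0, 0, 0, 0, 0, 0, 0, 0, 0, 0, 0, 0, 0])

```text
time: 4.3
tool_pos: [0.4967, -0.0345, 0.071]
ee_rot: [3.14, 0.0, 1.575]
wrist_force: [0.6, 0.4, 5.1]
width: 0.0009
```

```bash
cat > look.py <<'E'
import sys
from bench import *
from h import *
k=sys.argv[1]
o=get_obs(); print(o["time"],o["tool_pos"],o["ee_rot"],o["wrist_force"],o["width"])
s=snapshot("top"); a=s["color"][110:260,200:400,::-1]; a=cv2.resize(a,(500,375))
s=snapshot("scene"); b=cv2.resize(s["color"][150:270,250:390,::-1],None,fx=3.4,fy=3.4)
c=np.zeros((max(a.shape[0],b.shape[0]),a.shape[1]+b.shape[1],3),'uint8'); c[:a.shape[0],:a.shape[1]]=a; c[:b.shape[0],a.shape[1]:]=b
c=cv2.resize(c,(800,int(800*c.shape[0]/c.shape[1])))
cv2.imwrite(f"pics/{k}.png",c)
E
python3 look.py p1
```

```text
4.3 [ 0.49667962 -0.03450426  0.07098487] [3.14030072e+00 4.74273102e-05 1.57538670e+00] [0.56284533 0.3791441  5.09558675] 0.0009209780164483961
```

View pics/p1.png

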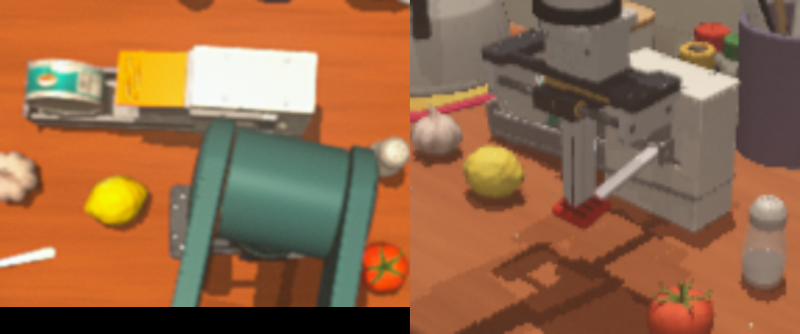

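The left view shows the tin at the tray's end (65,85) and the lid open and level (150,78). I'll hold for a second so it can settle and then check its position.

Request:
send_rows(rows=[0, 0, 0, 0, 0, 0, 0, 0, 0, 0, 0, 0, 0, 0, 0, 0, 0, 0, 0, 0, 0, 0, 0, 0, 0, 0, 0, 0, 0, 0, 0, 0, 0, 0, 0, 0, 0, 0, 0, 0, 0, 0, 0, 0, 0, 0, 0, 0, 0, 0, 0, 0, 0, 0, 0, 0])

```text
time: 5.4
tool_pos: [0.4963, -0.0345, 0.0706]
ee_rot: [3.141, -0.0, 1.575]
wrist_force: [2.3, 0.4, 3.9]
width: 0.0003
```

```bash
python3 look.py p2; python3 - <<'E'
from bench import *
from h import *
s=snapshot("top")
y=-0.04
def W(p): 
    return [.6475+np.cos(y)*p[0]-np.sin(y)*p[1], -.0095+np.sin(y)*p[0]+np.cos(y)*p[1], p[2]]
# expected tin extents at y=192
print(proj(s,[W((0,.192,.10)),W((0,.149,.06)),W((0,.235,.06)),W((0,.238,.03))]))
c=cv2.resize(s["color"][120:190,190:320,::-1],None,fx=6,fy=6,interpolation=cv2.INTER_CUBIC);cv2.imwrite("pics/tin.png",c)
E
```

```text
5.4 [ 0.49629757 -0.03449204  0.07056618] [ 3.14131005e+00 -3.51447309e-05  1.57533288e+00] [2.33303069 0.44024939 3.85769367] 0.0003446242931185743
[[227.61587809 148.87539898]
 [249.75829464 154.54857347]
 [211.69011532 152.20583257]
 [213.14545151 155.31059894]]
```

View pics/tin.png

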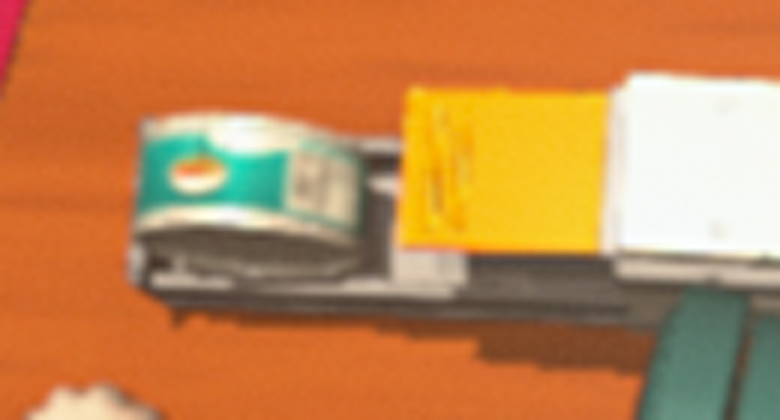

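The tin spans columns 212 to 250, and 212 to 250 is what I expect for it resting at the end stop. Next I'll ease the lever up at about 25–30 mm/s.

Request:
send_rows(rows=[0, 0, 3, 0, 0, 0, 0, 0, 0, 4, 0, 0, 0, 0, 0, 0, 4, 0, 0, 0, 0, 0, 0, 4, 0, 0, 0, 0, 0, 0, 4, 0, 0, 0, 0, 0, 0, 4, 0, 0, 0, 0, 0, 0, 4, 0, 0, 0, 0, 0, 0, 4, 0, 0, 0, 0])

```text
time: 6.55
tool_pos: [0.4963, -0.0344, 0.1017]
ee_rot: [3.141, -0.0, 1.575]
wrist_force: [-0.7, -0.6, 1.9]
width: -0.0001
```

Request:
send_rows(rows=[1, 0, 3, 0, 0, 0, 0, 1, 0, 3, 0, 0, 0, 0, 0, 0, 3, 0, 0, 0, 0, 0, 0, 3, 0, 0, 0, 0, 0, 0, 3, 0, 0, 0, 0, 0, 0, 3, 0, 0, 0, 0, 0, 0, 3, 0, 0, 0, 0, 0, 0, 3, 0, 0, 0, 0])

```text
time: 7.55
tool_pos: [0.4977, -0.0344, 0.1254]
ee_rot: [-3.14, -0.0, 1.575]
wrist_force: [-0.5, -0.1, -0.6]
width: 0.0001
```

Request:
send_rows(rows=[0, 0, 3, 0, 0, 0, 0, 0, 0, 3, 0, 0, 0, 0, 0, 0, 3, 0, 0, 0, 0, 0, 0, 3, 0, 0, 0, 0, 0, 0, 5, 0, 0, 0, 0, 0, 0, 10, 0, 0, 0, 0, 0, 0, 15, 0, 0, 0, 0, 0, 0, 15, 0, 0, 0, 0])

```text
time: 8.55
tool_pos: [0.4984, -0.0345, 0.184]
ee_rot: [3.141, 0.0, 1.575]
wrist_force: [0.1, 0.0, 0.5]
width: 0.0009
```

Request:
send_rows(rows=[0, 0, 20, 0, 0, 0, 0, -20, 0, 20, 0, 0, 0, 0, -40, 0, 10, 0, 0, 0, 0, -40, 0, 0, 0, 0, 0, 0, -40, 0, 0, 0, 0, 0, 0, -20, 0, 0, 0, 0, 0, 0, 0, 0, 0, 0, 0, 0, 0, 0, 0, 0, 0, 0, 0, 0, 0])

```text
invalid input
```

```bash
python3 look.py p3
```

```text
8.55 [ 0.498448   -0.03451489  0.18403701] [3.14053961e+00 1.20421862e-04 1.57535472e+00] [0.10646106 0.03431281 0.54298121] 0.0009463655732550851
```

View pics/p3.png

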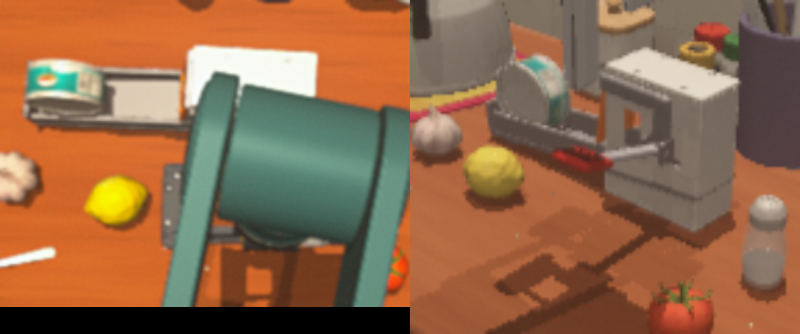

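The lid is shut, seen as a thin vertical strip at (600,120). The lever is back up at (585,157), the tin is at the tray's end (65,85), and the fingers are about 64 mm above the pad. The fourth move had a miscounted list and was refused, and it wasn't needed anyway. Handing in.

```bash
python3 - <<'E'
from bench import *
print(close_job()); print(get_obs()["wrist_force"])
E
```

```text
the job is handed in; nothing more can be done
None
the job is handed in; nothing more can be done
```

The tin was dispensed, the lid was eased shut, and the job is handed in; no verdict was reported.

- **Pressing:** I pressed the red lever with the shut fingertips until the pad was at a height of about 71 mm. The lid went level and the tin rolled to the end stop. In the top view the tin spanned columns 212 to 250, as expected for that position.
- **Easing up:** I raised the lever at about 25–30 mm/s, well under the 0.10 m/s limit. Contact ended near 0.12 m, and I then withdrew to 64 mm above the pad.
- **Last checks, at 8.55 s:** The pictures showed the lid shut, the lever at rest and the tin at the tray's end. The bystanders in view looked unmoved by eye; I did not measure them, and the final picture does not show the whole teaspoon. The wrist force was about 0.5 N, no more than before contact.
- **What went wrong:** One extra move, to pull the arm further back, was refused because I miscounted its numbers. It wasn't needed, so I left it out. None of the checks disagreed.

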